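# Put the dried serving board away under the rack's sprung arm

## Task

The straight-sided serving board has dried: lift it up and off its hook and put it away in the wooden board rack, upright, square and in the middle, in front of the boards already there and behind the sprung wire arm. Push it fully down onto the rack's foot, so that the arm holds it against the others. Leave the round board hanging on its hook and the boards in the rack as they are, and knock nothing over.

Things in the scene. Friction and masses are not known exactly. Their poses are not given: they have to be found in the camera images.
- serving_board: straight-sided wooden board, loose, 140 g, hung on either hook. 195 mm tall, 10 thick, round-edged; blade 95 wide up to 105 mm, then a 40 mm wide handle, gripped from above across its width in the top 50 mm. The handle's upright slot, 16 mm wide, 127 to 175 mm above the foot, hangs on the hook. Origin: middle of the foot, mid-thickness; z up the handle, y across the width, x through the thickness
- round_board: round wooden board, loose, on the other hook: disc 104 mm across, 10 mm thick, same handle and slot, 195 mm tall. Origin at the middle of its lowest edge, axes as for the serving board. It stays there
- hook_stand: drying stand, fixed: wooden base 150 x 220 mm, 18 mm high, and a wire frame 200 mm wide, 254 mm high, 80 mm behind (+x) the hooks. Two J-hooks of 6 mm wire come forward from its top bar, at y = +62 and -62 mm, bends at x = 0. Origin on the table, below and half way between the bends; -x is the way the hooks point, towards the robot
- hook_left (a point): top of the wire in the bend of the stand's hook at y = +62 mm, 215 mm above the table. In front of the bend each hook turns up to a tip at x = -23 mm of the stand, 243 mm above the table: a board must rise 29 to 41 mm (best 35, or the slot's lower end meets the wire) before it can be drawn off along -x
- hook_right (a point): the same point of the other hook, at y = -62 mm of the stand
- rack: wooden board rack, fixed: foot 120 (x) x 170 (y) mm, its top 12 mm above the table; upright back rest 140 mm wide, 115 high, front face at x = +30 mm; sprung wire arm in front, its steel brackets at y = +78 and -78 mm. Origin on the table under the middle of the foot; x from arm to back rest, y along the boards. Two boards fill x = 10 to 30 mm; the next one's middle stands at x = 5, y = 0
- front_board: plain upright board in the rack, loose, 118 mm wide, 128 high, 10 thick, front face at x = +10 mm of the rack. Origin at the middle of its foot, z up, x through the thickness
- back_board: plain upright board in the rack behind the front board, loose, 130 mm wide, 135 high, 10 thick. Origin at the middle of its foot, z up, x through the thickness
- bail (a joint): angle of the rack's sprung arm of 5.6 mm wire, 144 mm wide, pivoted along y beside the boards at x = 20, z = 32 mm of the rack. Its bar presses on the boards 95 mm above the table: 0 on the two boards, positive (rad) as it swings away from them, about 0.16 with one more 10 mm board. Spring 3 N at 0, 5 N at 0.16: a board is held where it is let go and must be pushed down, 5 to 12 N
- bail_lip (a point): middle of the arm's top edge, 147 mm above the table, at rest at x = -24 mm of the rack. From the pressing bar a 68 mm wide loop flares forward up to this lip: a mouth 30 mm wide at the top, between the lip and the front board's face, narrowing to nothing at 95 mm height. A board lowered into it swings the arm forward
- tumbler: glass tumbler, 81 mm across, 92 mm high, at the middle of the table's front; origin at the middle of its underside, z up. Not to be tipped over

How it is judged (in metres and radians):
On the way:
1. the straight-sided board is lifted off and drawn clear of its hook (x of serving_board in the frame of hook_stand below -0.045 m and height (world z) of serving_board above 0.05 m), for 0.1 s.
At the end, for the whole second after the job is handed in: Board at rest in the rack between front board and arm: foot within 5 mm of the rack's foot, within 20 mm of the middle along y, x -3 to 11 mm, upright within 0.08 rad, parallel within 0.12 rad, arm at 0.12 to 0.2 rad; rack boards moved under 12 mm, round board under 30 mm, tumbler upright (x of serving_board in the frame of rack between -0.003 and 0.011 m and y of serving_board in the frame of rack between -0.02 and 0.02 m and z of serving_board in the frame of rack between 0.006 and 0.017 m and angle between serving_board's own z axis and vertical below 0.08 rad and angle between the x axis of serving_board and the x axis of rack, either way round below 0.12 rad and value of joint bail between 0.12 and 0.2 rad and linear speed of serving_board below 0.02 m/s and distance of each of front_board, back_board from where it was at the start of the episode below 0.012 m and distance of round_board from where it was at the start of the episode below 0.03 m and angle between tumbler's own z axis and vertical below 0.3 rad); the robot touches nothing.
It fails at once if the round board is knocked off its hook (distance of round_board from where it was at the start of the episode above 0.06 m).
It fails at once if a board in the rack is pulled out or thrown over (distance of any of front_board, back_board from where it was at the start of the episode above 0.04 m).
It fails at once if the tumbler is tipped over (angle between tumbler's own z axis and vertical above 0.6 rad).
It also fails if it takes over 51 s, if anything falls off the work surface, if the arm or the gripper's body presses on something with over 40 N, if the wrist force passes 120 N, or if a joint passes its speed limit or range.

## Robot

A 6-joint arm with a two-finger parallel gripper is mounted at the origin on a cart in front of the work surface, level with it; the furniture and walls round the work are solid. World frame = base frame: x ahead of the robot, y to its left, z up, the work surface at z = 0. Lengths are in mm, angles in rad, forces in N, time in s.
With the tool pointing down it reaches from about 275 to 825 mm from the base axis. Payload 5.2 kg.
Tool frame: the origin (TCP) lies at the very end of the fingers, on their centre line; the grasp point (between the pads) lies 19 mm behind it; z points along the fingers, y is the direction in which the jaws open and shut (so a half turn about z gives the same grasp; the last joint's range is limited). The gripper opens to 93 mm and grips with 3 to 60 N. Pads are 15 mm wide; open, the fingers measure 128 mm over their backs; the gripper's body (75 mm by 188 mm) begins 65 mm behind the grasp point.
Start: joints at [-1.352, 0.259, 1.535, -0, 1.348, -0.203], TCP at [225.192, -501.79, 218.653] pointing down, gripper open.
Joint ranges: [-3.14, 3.14], [-0.91, 2.08], [0.19, 2.58], [-1.22, 4.36], [0.22, 2.71], [-3.12, 3.12]. Speed limits (rad/s): [2.57, 2.57, 3.14, 3.14, 3.14, 3.14].

## Interface

Orientations are given as [roll, pitch, yaw] about the fixed x, y, z axes, in that order (R = Rz(yaw) Ry(pitch) Rx(roll)).
In Python, from bench import robot gives the robot as it stands. The module is installed in compiled form; this text tells all that it offers. Calls block until the motion is done:
- robot.move_ptp(position, orientation): joint-space move of the TCP to a pose.
- robot.move_linear(position, ori=None, speed=150, f_stop=None): straight line of the TCP; ori=None keeps the orientation; speed is the mean speed in mm/s. With f_stop (N) it stops when the force on the tool has changed by that much, and returns True; else False.
- robot.move_j(angles): joint-space move.
- robot.move_gripper(opening): opening from 0.0 (shut) to 1.0 (fully open); the grip force is fixed at half the most; returns when the fingers have stopped.
- robot.sleep(seconds).
- robot.inverse_kinematics(position, orientation): joint angles nearest the present ones, or None.
- robot.get_image(name): name is "scene" or "top"; returns a dict with "img" (420x560x3 uint8, blue, green, red), "fovy" (degrees; the focal length in pixels is half the picture's height over the tangent of half this angle, whatever the lens; pixels are square), "cx", "cy" (the principal point, pixels), "eye" and "orientation" of the camera in the world. Camera axes: x right, y down, z forward; pixel columns grow to the right and rows downward; lengths in mm; the calibration is good to about 2 mm. A picture is of the moment at which its call begins. There is no depth.
A pose or a line that the arm cannot do raises robot.MotionError and nothing moves.
- robot.hand_in(): hands the job in, once; it reports no verdict.
Readings, each from a call of its own:
- robot.current_t(): time.
- robot.current_qpos(): joint angles.
- robot.current_joint_vel(): joint speeds.
- robot.current_joint_efforts(): joint torques, N m.
- robot.current_tcp_pos(): TCP position.
- robot.current_eef_rot(): TCP orientation.
- robot.current_contact_force(): force on the tool from outside, world axes, zero at the start.
- robot.current_ft_torque(): the same for the moment, N m.
- robot.current_gripper_width(): opening from 0.0 (shut) to 1.0 (fully open).
Only numpy, scipy, OpenCV 4.12 (cv2) and the standard library are available. Lean on these libraries where they do the work, as an engineer would, in place of code of your own. Each camera call takes 0.05 s, during which the arm holds its last target.

## Working session

There is one attempt and no reset: what is moved stays moved. The work goes in short steps, each a Python script; the robot and the scene stay as the last script left them, time stands still between calls to the robot, and variables do not carry over. Pictures are saved under pics/ and viewed, and the job is handed in when it is done.

```bash
mkdir -p pics
python3 - <<'E'
from bench import robot
import cv2
for n in("scene","top"):
    d=robot.get_image(n); cv2.imwrite(f"pics/{n}0.png",d["img"]); print(n,{k:v for k,v in d.items() if k!="img"})
print(robot.current_t(),robot.current_tcp_pos(),robot.current_eef_rot())
E
```

```text
scene {'fovy': 46.76592780640445, 'cx': 268.96089184894174, 'cy': 211.1259998346201, 'eye': array([-130.4199088 ,  462.68338684,  725.57472273]), 'orientation': array([-2.22119473, -0.01110506, -2.19800858])}
top {'fovy': 44.02207515412393, 'cx': 279.38676611792306, 'cy': 205.68291850454222, 'eye': array([ -14.02352832,  225.4500056 , 1190.17504057]), 'orientation': array([-2.66774052e+00,  1.64420202e-03, -1.96894504e+00])}
0.1 [ 225.07098079 -501.31004074  217.91540092] [-3.13998145e+00 -3.16050872e-04  4.21753511e-01]
```

View pics/scene0.png

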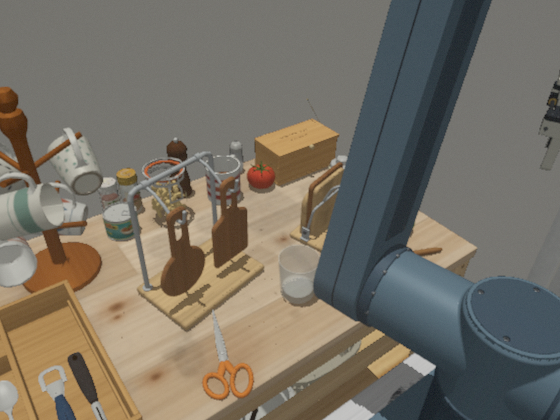

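View pics/top0.png

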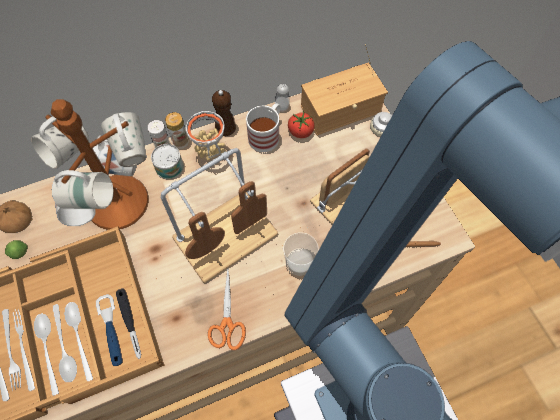

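The straight-sided board hangs on the right-hand (far-right) hook and the round one on the left. The arm hides part of the rack. Next I'll enlarge the stand and rack.

```bash
cat > h.py <<'E'
import numpy as np, cv2
from scipy.spatial.transform import Rotation as Ro
CAL={'scene':dict(fovy=46.76592780640445,cx=268.96089184894174,cy=211.1259998346201,eye=[-130.4199088,462.68338684,725.57472273],o=[-2.22119473,-0.01110506,-2.19800858]),
'top':dict(fovy=44.02207515412393,cx=279.38676611792306,cy=205.68291850454222,eye=[-14.02352832,225.4500056,1190.17504057],o=[-2.66774052,1.64420202e-03,-1.96894504])}
def ray(c,u,v):
    c=CAL[c]; f=210/np.tan(np.radians(c['fovy'])/2)
    d=Ro.from_euler('xyz',c['o']).as_matrix()@np.array([(u-c['cx'])/f,(v-c['cy'])/f,1.]); return np.array(c['eye']),d
def onz(c,u,v,z):
    e,d=ray(c,u,v); return e+d*(z-e[2])/d[2]
def tri(a,b):
    e1,d1=ray('scene',*a); e2,d2=ray('top',*b)
    s=np.linalg.lstsq(np.stack([d1,-d2],1),e2-e1,rcond=None)[0]
    p,q=e1+d1*s[0],e2+d2*s[1]; return (p+q)/2,np.linalg.norm(p-q)
def proj(c,P):
    c=CAL[c]; f=210/np.tan(np.radians(c['fovy'])/2)
    q=Ro.from_euler('xyz',c['o']).as_matrix().T@(np.array(P,float)-c['eye']); return np.array([c['cx']+f*q[0]/q[2],c['cy']+f*q[1]/q[2]])
def crop(src,dst,x0,y0,w,h,s):
    im=cv2.imread(src)[y0:y0+h,x0:x0+w]; im=cv2.resize(im,None,fx=s,fy=s,interpolation=cv2.INTER_CUBIC)
    for x in range((x0+19)//20*20,x0+w,20): cv2.putText(im,str(x),(int((x-x0+.5)*s),10),0,.35,(0,255,255)); cv2.line(im,(int((x-x0+.5)*s),12),(int((x-x0+.5)*s),18),(0,255,255))
    for y in range((y0+19)//20*20,y0+h,20): cv2.putText(im,str(y),(0,int((y-y0+.5)*s)+4),0,.35,(0,255,255)); cv2.line(im,(24,int((y-y0+.5)*s)),(30,int((y-y0+.5)*s)),(0,255,255))
    cv2.imwrite(dst,im)
E
python3 - <<'E'
from h import *
crop('pics/scene0.png','pics/s0c.png',125,145,150,185,3.2) if 0 else crop('pics/scene0.png','pics/s0c.png',120,145,160,185,3.2)
crop('pics/top0.png','pics/t0c.png',150,140,140,150,4)
E
```

```text
(no output)
```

View pics/s0c.png

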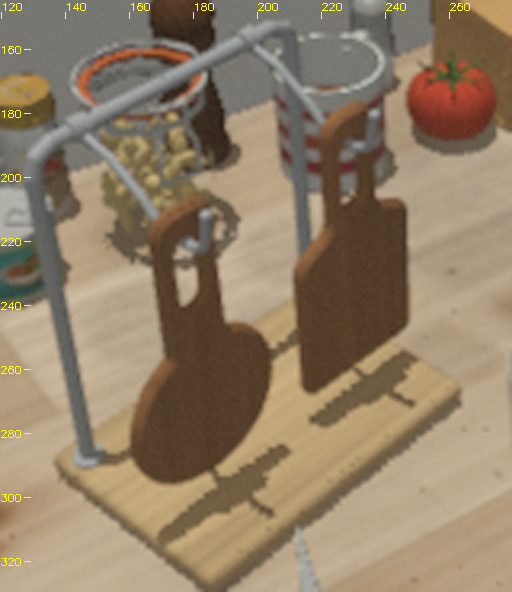

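View pics/t0c.png

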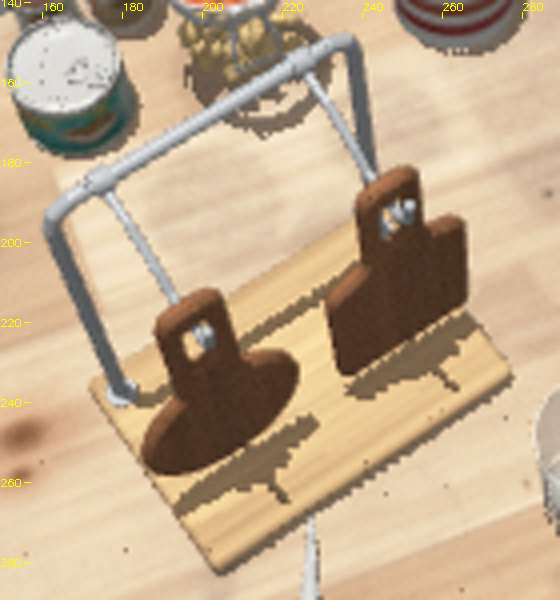

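Run:
```python
from h import *
np.set_printoptions(precision=1,suppress=True)
P={'fc':((186,327),(204.5,282.5)),'right bottom':((261.5,268),(276,235)),'left':((138,291),(171.5,237)),
'hookL junc':((142.5,181),(172.5,185)),'hookR junc':((196,157),(223,156)),
'tipL':((180.7,210.5),(199,223)),'tipR':((233.5,179.5),(249.5,191)),
'SB foot near':((216,267),(235,233)),'SB foot far':((243,247),(264,215)),'SB top':((227,178),(247,182)),
'shoulderfar':((243.5,208),(263.5,194)),'bar left end':((131,191),(161,194)),'bar right':((208,153),(236,149))}
R={}
for k,(a,b) in P.items():
    p,e=tri(a,b); R[k]=p; print(k,p,'%.1f'%e)
for a,b in [('hookL junc','hookR junc'),('tipL','tipR'),('SB foot near','SB foot far'),('fc','left'),('fc','right bottom'),('bar left end','bar right')]:
    d=R[b]-R[a]; print(a,b,np.linalg.norm(d),np.degrees(np.arctan2(d[1],d[0])))
```

```text
fc [424.8 237.   12.8] 3.2
right bottom [473.2  33.1  11. ] 2.8
left [569.6 271.8   5.1] 2.8
hookL junc [556.3 226.2 259.4] 0.9
hookR junc [588.2 105.  250. ] 0.7
tipL [460.7 204.  245.4] 2.2
tipR [490.3  83.3 243.9] 1.9
SB foot near [501.8 126.7  43.8] 0.2
SB foot far [523.3  44.9  39.4] 4.4
SB top [521.2  78.1 228.4] 2.4
shoulderfar [525.8  40.9 140.1] 2.0
bar left end [547.1 253.2 254.9] 1.7
bar right [599.7  72.2 242. ] 1.8
hookL junc hookR junc 125.60486078908716 -75.23107016986381
tipL tipR 124.21887656200978 -76.20268529573154
SB foot near SB foot far 84.68267092392615 -75.30535922728603
fc left 149.0762715225689 13.486351343675732
fc right bottom 209.59136648976653 -76.66489312870351
bar left end bar right 188.85284775350902 -73.79578927896078
```

Run:
```python
from bench import robot
from h import *
yaw=np.radians(14.2)
for y in (yaw,yaw-np.pi,yaw+np.pi):
  print(y,robot.inverse_kinematics([512.5,87,320],[np.pi,0,y]))
robot.move_ptp([480,78,330],[np.pi,0,yaw])
print(robot.current_t(),robot.current_tcp_pos(),robot.current_qpos())
for n in("scene","top"):
    d=robot.get_image(n); cv2.imwrite(f"pics/{n}1.png",d["img"])
```

```text
0.24783675378319478 [-4.66405375e-02  1.54753162e-01  1.42228383e+00 -4.44089210e-16
  1.56455566e+00  1.27631904e+00]
-2.893755899806598 [-0.04664054  0.15475316  1.42228383  0.          1.56455566 -1.86527362]
3.389429407372988 [-0.04664054  0.15475316  1.42228383  0.          1.56455566 -1.86527362]
2.3917 [480.12713713  77.309502   329.74289113] [-7.00265333e-02  8.88307508e-02  1.47537805e+00 -2.33898686e-04
  1.57780622e+00  1.25396672e+00]
```

View pics/scene1.png

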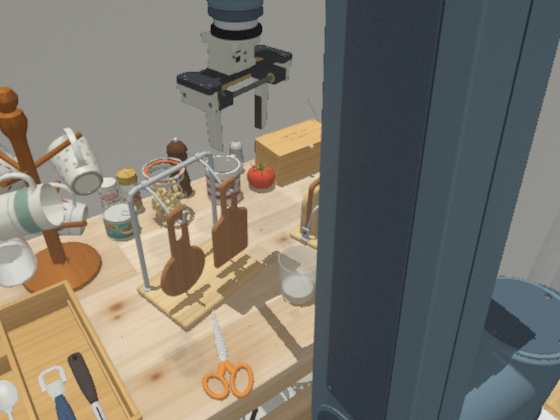

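View pics/top1.png

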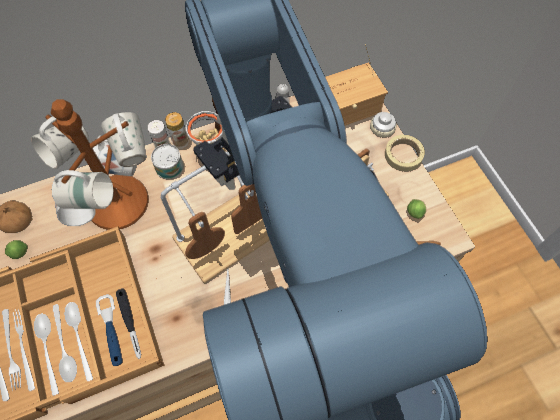

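The boards are unmoved and the arm now hides the rack. I'll check the board pose by projecting its known corners before grasping.

Run:
```python
from h import *
yaw=np.radians(14.2); c,s=np.cos(yaw),np.sin(yaw); o=np.array([512.6,87,40])
for n in('scene','top'):
    im=cv2.imread(f'pics/{n}0.png'); S=4; x0,y0=(190,150) if n=='scene' else (210,140)
    im=cv2.resize(im[y0:y0+130,x0:x0+110],None,fx=S,fy=S,interpolation=cv2.INTER_CUBIC)
    for x in(-5,5):
        q=[]
        for y,z in[(-47.5,0),(47.5,0),(47.5,105),(20,105),(20,195),(-20,195),(-20,105),(-47.5,105)]:
            u=(proj(n,o+[c*x-s*y,s*x+c*y,z])-[x0-.5,y0-.5])*S; q.append(u)
        cv2.polylines(im,[np.int32(np.round(q))],True,(0,255,0) if x<0 else (255,0,0),1)
    cv2.imwrite(f'pics/{n}_chk.png',im)
a=cv2.imread('pics/scene_chk.png');b=cv2.imread('pics/top_chk.png');h=min(a.shape[0],b.shape[0]);w=380
cv2.imwrite('pics/chk.png',np.hstack([a[:h,:w],b[:h,:w]]))
```

```text
(no output)
```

View pics/chk.png

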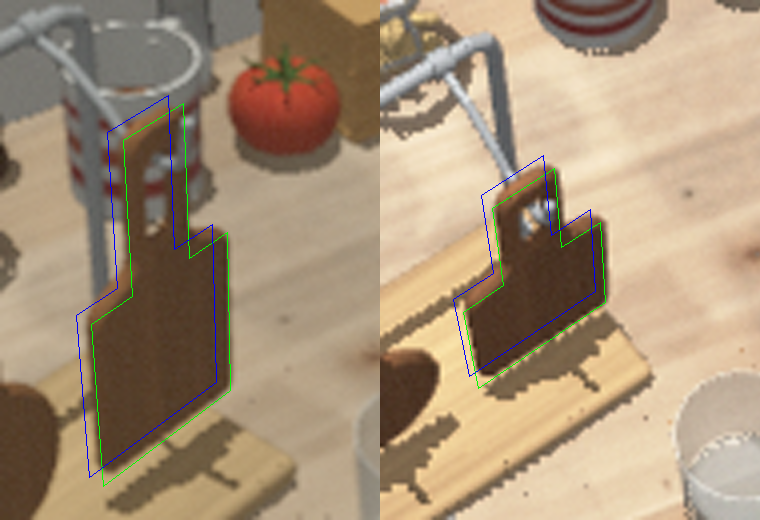

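The projected outline matches both views to about 3 mm, so I'll grasp.

Run:
```python
from bench import robot
from h import *
yaw=np.radians(14.2); o=[np.pi,0,yaw]
robot.move_linear([514,86,320],o,speed=200)
print(robot.move_linear([514,86,197],speed=120,f_stop=8))
d=robot.get_image("scene"); cv2.imwrite("pics/s2.png",d["img"])
print(robot.current_t(),robot.current_tcp_pos(),robot.current_contact_force())
crop('pics/s2.png','pics/s2c.png',150,60,170,140,4)
```

```text
False
4.05 [514.59035382  85.98185953 197.91026829] [-0.39522656 -0.85035216 -0.09213346]
```

View pics/s2c.png

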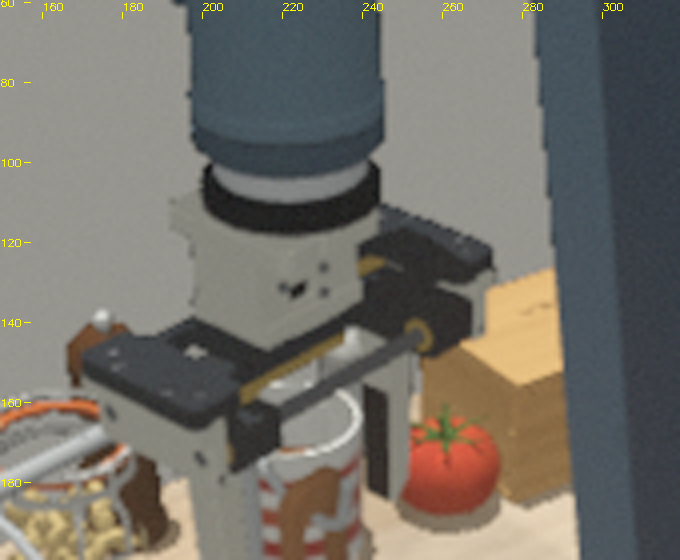

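Run:
```python
from bench import robot
from h import *
print('tumbler top-view base/rim', onz('top',301,262,0), onz('top',300,248,92))
robot.move_gripper(0.0)
print(robot.current_gripper_width()*93, robot.current_contact_force())
p=robot.current_tcp_pos()
z0=p[2]
robot.move_linear([p[0],p[1],z0+36],speed=50,f_stop=15)
print(robot.current_tcp_pos(),robot.current_contact_force())
for n in("scene","top"):
    d=robot.get_image(n); cv2.imwrite(f"pics/{n}3.png",d["img"])
crop('pics/scene3.png','pics/s3c.png',130,100,170,190,3.1)
```

```text
tumbler top-view base/rim [386.57127152   1.88959281   0.        ] [387.56995125   7.49972203  92.        ]
39.51403168851012 [ 1.82781737 -0.63698027  0.50803271]
[513.7551968   86.02796582 232.7381127 ] [ 1.23626362 -0.27055041 -2.10540397]
```

View pics/s3c.png

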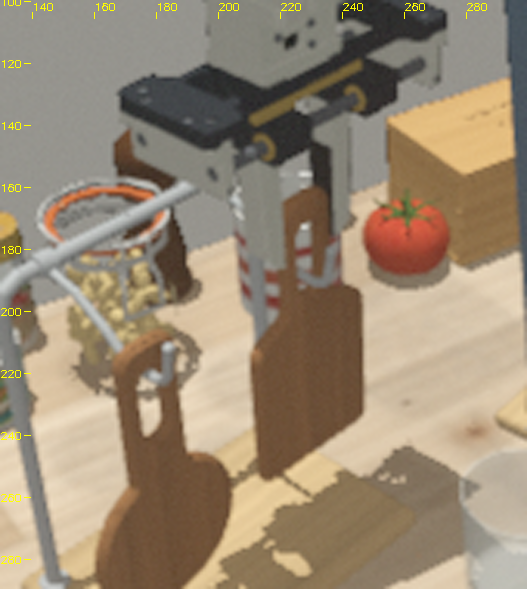

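Run:
```python
from bench import robot
from h import *
yaw=np.radians(14.2); p=robot.current_tcp_pos(); L=70
print(robot.move_linear([514-L*np.cos(yaw),86-L*np.sin(yaw),233],speed=70,f_stop=6))
print(robot.current_tcp_pos(),robot.current_contact_force(),robot.current_t())
for n in("scene","top"):
    d=robot.get_image(n); cv2.imwrite(f"pics/{n}4.png",d["img"])
```

```text
False
[446.53207685  68.8321804  233.03907099] [ 0.17386608 -0.13352836 -1.35322208] 7.0417
```

View pics/scene4.png

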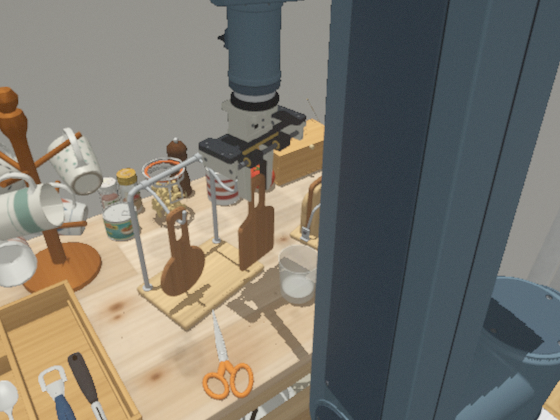

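View pics/top4.png

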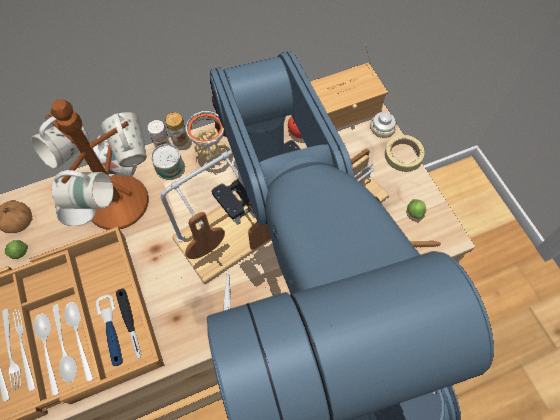

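The board is off its hook. I'll raise it clear and enlarge the rack areas seen so far.

Run:
```python
from bench import robot
from h import *
robot.move_linear([446,69,345],speed=200)
print(robot.current_t())
crop('pics/scene0.png','pics/r_s0.png',280,145,110,120,5)
crop('pics/top0.png','pics/r_t0.png',300,130,100,110,5)
crop('pics/top4.png','pics/r_t4.png',300,130,150,110,5)
```

```text
7.85
```

View pics/r_s0.png

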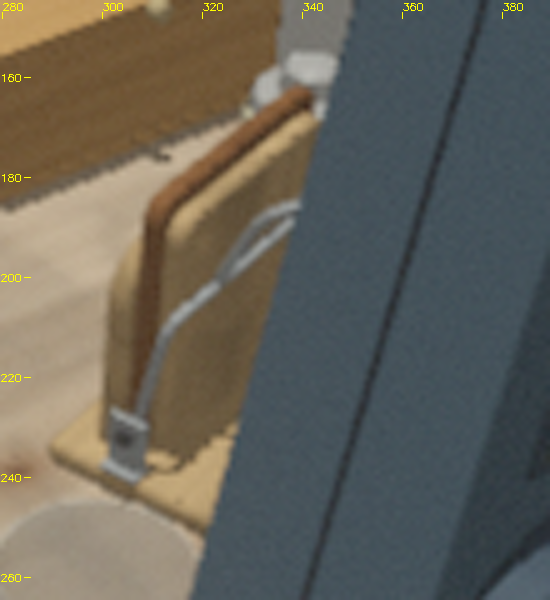

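View pics/r_t0.png

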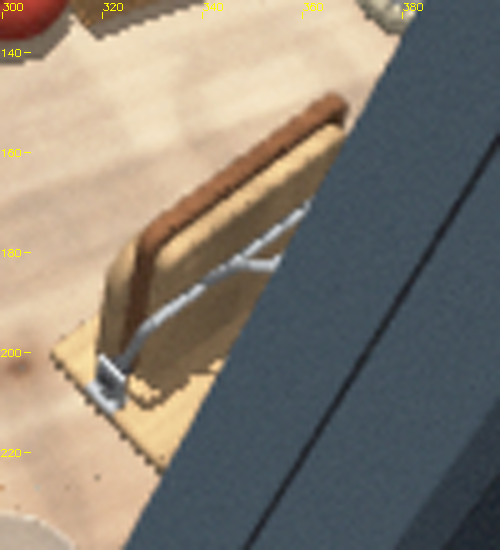

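View pics/r_t4.png

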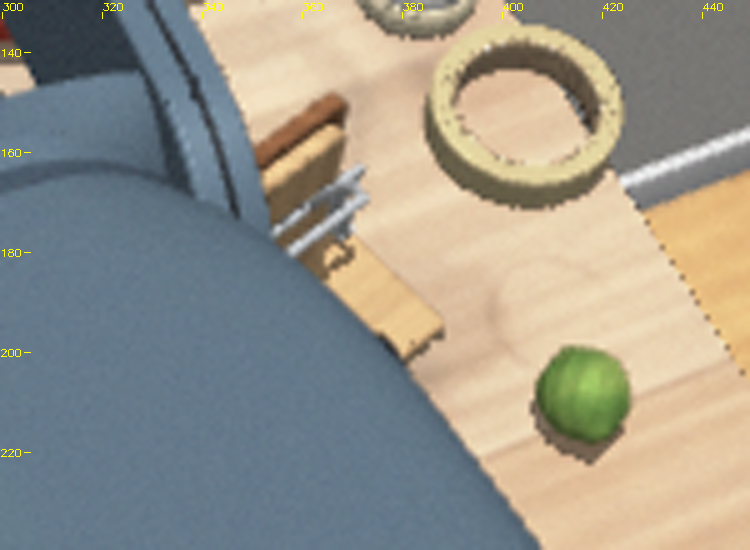

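Run:
```python
from bench import robot
from h import *
print('tree mug',tri((90,195),(110,205)),onz('top',75,190,150),onz('top',150,350,30))
q=np.array(robot.current_qpos()); q[0]+=0.6; robot.move_j(q)
print(robot.current_t(),robot.current_tcp_pos())
for n in("scene","top"):
    d=robot.get_image(n); cv2.imwrite(f"pics/{n}5.png",d["img"])
a=cv2.imread('pics/scene5.png');b=cv2.imread('pics/top5.png')
cv2.imwrite('pics/b5.png',cv2.resize(np.hstack([a,b]),(800,300),interpolation=cv2.INTER_AREA))
crop('pics/top5.png','pics/r_t5.png',300,130,110,110,5)
```

```text
tree mug (array([527.28539645, 337.005558  , 296.69690064]), np.float64(31.25964486051545)) [697.12273203 435.36621641 150.        ] [317.04296668 396.76405182  30.        ]
8.8917 [329.15230435 308.00988332 343.29207426]
```

View pics/b5.png

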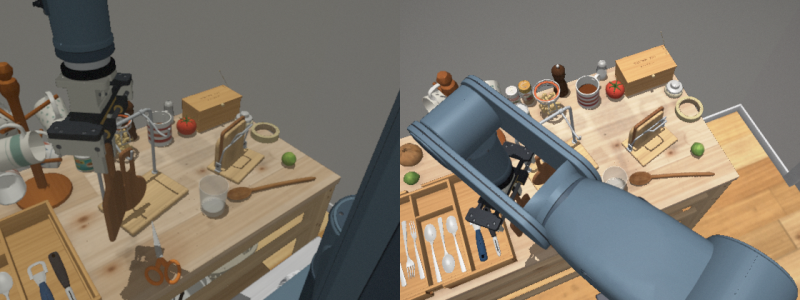

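View pics/r_t5.png

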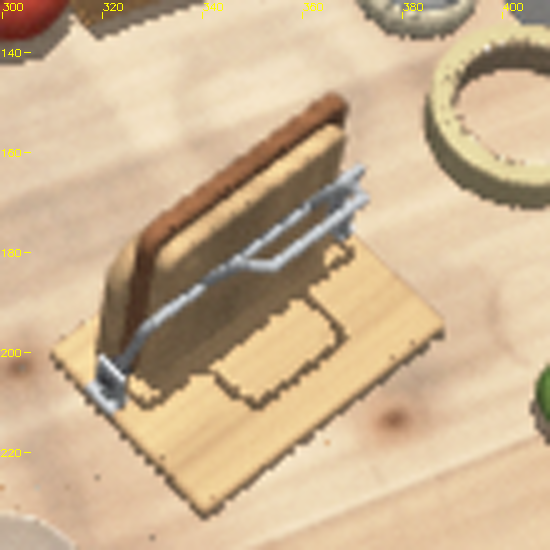

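Both views now show the rack unobstructed; in the top view its foot corners are near (310,200), (340,230) and (386,194). I'll enlarge the scene view as well.

Run:
```python
from h import *
crop('pics/scene5.png','pics/r_s5.png',280,150,110,110,5)
```

```text
(no output)
```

View pics/r_s5.png

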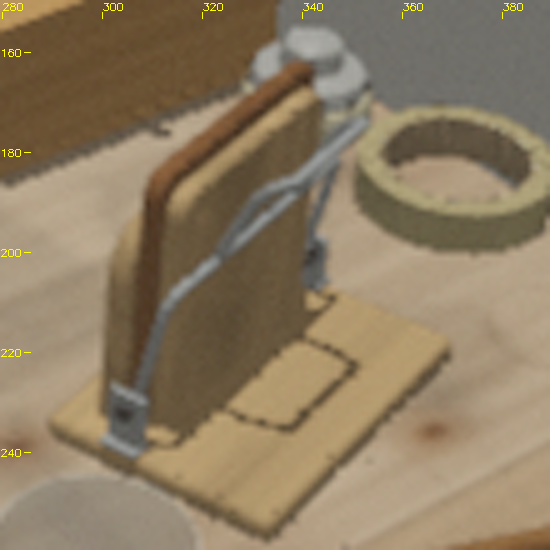

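Run:
```python
from h import *
np.set_printoptions(precision=1,suppress=True)
P={'L':((289.5,233),(310,200.5)),'F':((332.5,254.5),(340.5,231)),'R':((368,219),(386.5,193))}
R={}
for n in(0,1):
    q=[onz(('scene','top')[n],*P[k][n],12) for k in 'LFR']
    print(('scene','top')[n],*q, np.linalg.norm(q[0]-q[1]),np.linalg.norm(q[2]-q[1]),'centre',(q[0]+q[2])/2,
     'yaw',np.degrees(np.arctan2(*(q[0]-q[1])[1::-1])),np.degrees(np.arctan2(*(q[1]-q[2])[1::-1]))-90)
for k in P: print(k,tri(*P[k]))
print('frontboard top L',tri((314,187),(331,181)),'R',tri((342.5,167),(368,156)))
```

```text
scene [530.2 -84.1  12. ] [ 418.6 -115.9   12. ] [ 463.4 -269.3   12. ] 116.03911663409879 159.81566436944735 centre [ 496.8 -176.7   12. ] yaw 15.872209825901821 16.286294880056303
top [527.  -85.1  12. ] [ 419.4 -119.6   12. ] [ 470.2 -275.9   12. ] 112.92648717898749 164.3760627358783 centre [ 498.6 -180.5   12. ] yaw 17.805620799099337 17.98791862448857
L (array([527.4, -83.7,  13.7]), np.float64(2.9900400571502126))
F (array([ 422.1, -120.7,    6.5]), np.float64(1.6147975480776444))
R (array([ 474.6, -281.7,   -0.6]), np.float64(1.711308357949332))
frontboard top L (array([ 492.1, -114.1,  149.1]), np.float64(1.3953856745475313)) R (array([ 524.4, -227.2,  141.1]), np.float64(2.7767169345945812))
```

```bash
cat > ov.py <<'E'
from h import *
import sys
def T(o,yaw,p):
    c,s=np.cos(yaw),np.sin(yaw); x,y,z=p; return np.array([o[0]+c*x-s*y,o[1]+s*x+c*y,z])
def overlay(sc,tp,out,o,yaw):
    ims=[]
    for n,f,x0,y0,w,h in(('scene',sc,280,150,100,115),('top',tp,300,135,95,115)):
        S=4; im=cv2.resize(cv2.imread(f)[y0:y0+h,x0:x0+w],None,fx=S,fy=S,interpolation=cv2.INTER_CUBIC)
        def pl(pts,col,cl=True):
            cv2.polylines(im,[np.int32(np.round([(proj(n,T(o,yaw,p))-[x0-.5,y0-.5])*S for p in pts]))],cl,col,1)
        pl([(-60,-85,12),(60,-85,12),(60,85,12),(-60,85,12)],(0,0,255))
        pl([(10,-59,140),(10,59,140),(10,59,12),(10,-59,12)],(0,255,0))
        pl([(-24,-34,147),(-24,34,147)],(255,0,0))
        pl([(7,-72,95),(7,72,95)],(255,0,255))
        ims.append(im)
    cv2.imwrite(out,np.hstack(ims))
E
python3 - <<'E'
from ov import *
overlay('pics/scene5.png','pics/top5.png','pics/ov5.png',(498,-178.5),np.radians(17))
E
```

```text
(no output)
```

View pics/ov5.png

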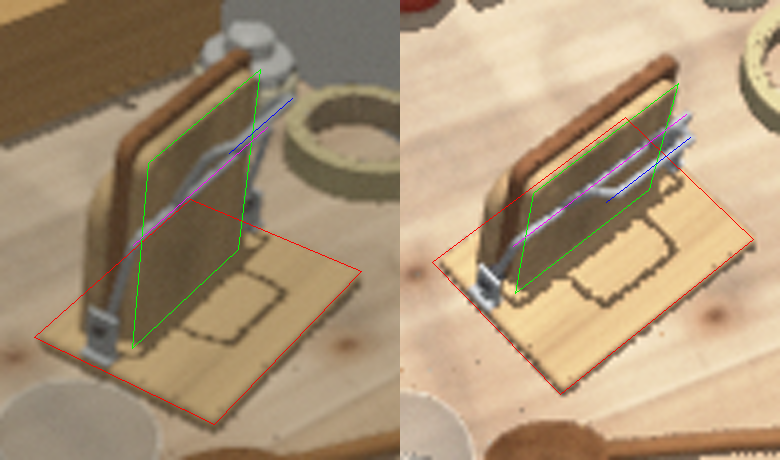

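Foot outline fits well in both views, giving a rack centre of about (498,-178.5) and a yaw of 17°. Now I'll check the board's offset and tilt in the grip with scene5 and scene4.

Run:
```python
from h import *
from bench import robot
print(robot.current_tcp_pos(),robot.current_eef_rot())
crop('pics/scene5.png','pics/hb5.png',130,150,100,190,3.1)
crop('pics/scene4.png','pics/hb4.png',220,150,80,130,4)
from ov import T
def ov(n,f,out,x0,y0,w,h,S,tcp,yaw):
    im=cv2.resize(cv2.imread(f)[y0:y0+h,x0:x0+w],None,fx=S,fy=S,interpolation=cv2.INTER_CUBIC)
    for x,col in((-5,(0,255,0)),(5,(255,0,0))):
        q=[(proj(n,T(tcp,yaw,(x,y,z+tcp[2]-158)))-[x0-.5,y0-.5])*S for y,z in[(-47.5,0),(47.5,0),(47.5,105),(20,105),(20,195),(-20,195),(-20,105),(-47.5,105)]]
        cv2.polylines(im,[np.int32(np.round(q))],True,col,1)
    cv2.imwrite(out,im); return im
a=ov('scene','pics/scene4.png','pics/x.png',220,150,80,130,4,(446.5,68.8,233),np.radians(14.2))
b=ov('scene','pics/scene5.png','pics/x.png',130,205,100,130,4,robot.current_tcp_pos(),robot.current_eef_rot()[2])
cv2.imwrite('pics/hb.png',np.hstack([a,b]))
```

```text
[329.60354751 307.68921276 343.53972809] [-3.14130718e+00  2.23606540e-03  8.45496178e-01]
```

View pics/hb.png

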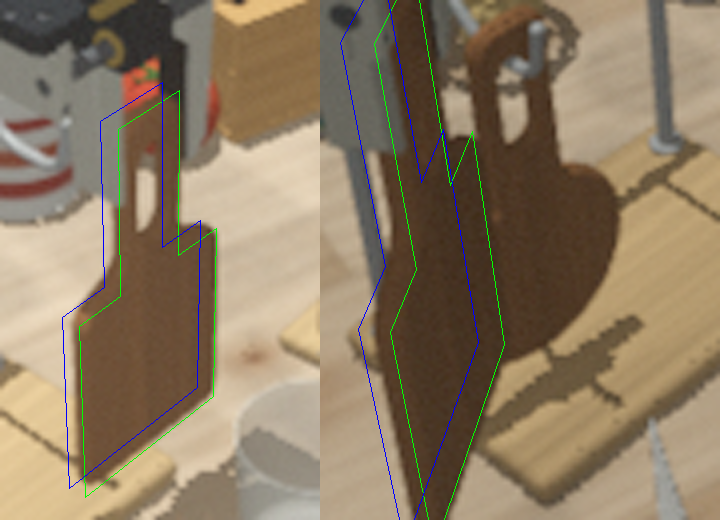

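Run:
```python
from bench import robot
from ov import *
yaw=np.radians(17); o=(498,-178.5)
robot.move_ptp(list(T(o,yaw,(-70,0,345))),[np.pi,0,yaw])
robot.move_linear(list(T(o,yaw,(-1,0,345))),[np.pi,0,yaw],speed=120)
robot.move_linear(list(T(o,yaw,(-1,0,325))),speed=60)
print(robot.current_t(),robot.current_tcp_pos(),robot.current_eef_rot(),robot.current_contact_force())
for n in("scene","top"):
    d=robot.get_image(n); cv2.imwrite(f"pics/{n}6.png",d["img"])
a=cv2.imread('pics/scene6.png');b=cv2.imread('pics/top6.png')
cv2.imwrite('pics/b6.png',cv2.resize(np.hstack([a,b]),(800,300),interpolation=cv2.INTER_AREA))
crop('pics/scene6.png','pics/hb6.png',270,70,120,180,3.2)
```

```text
12.075 [ 496.65599186 -178.82108496  324.59914161] [-3.14090179e+00  6.22605768e-04  2.96314790e-01] [ 1.2007435  -0.24185484 -1.26710104]
```

View pics/b6.png

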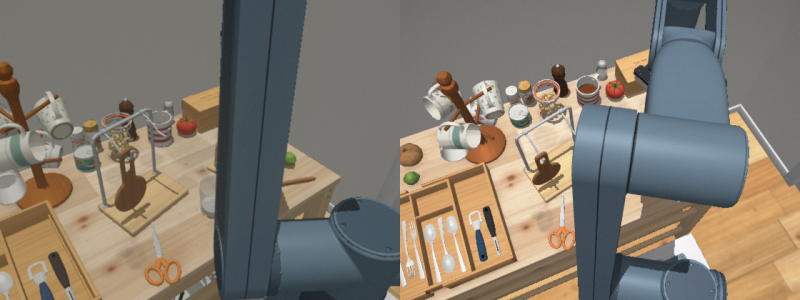

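View pics/hb6.png

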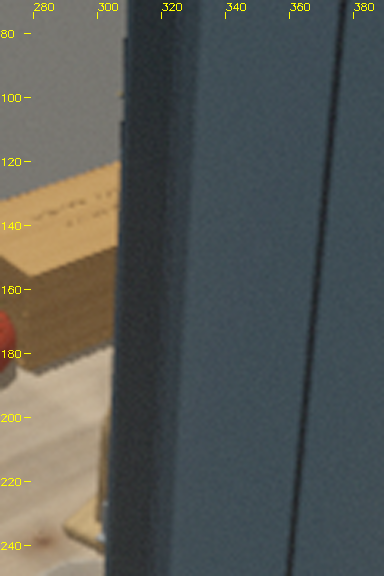

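The arm hides the rack from both cameras here, so I'll lower by feel: into the mouth first, then locate the front board's face by touch.

Run:
```python
from bench import robot
from ov import *
np.set_printoptions(precision=2,suppress=True)
yaw=np.radians(17); o=np.array([498,-178.5]); ex=np.array([np.cos(yaw),np.sin(yaw)]);ey=np.array([-ex[1],ex[0]])
def rep(m):
    p=np.array(robot.current_tcp_pos());f=np.array(robot.current_contact_force()); print(m,'x %.1f y %.1f z %.1f'%((p[:2]-o)@ex,(p[:2]-o)@ey,p[2]),'F x %.2f y %.2f z %.2f'%(f[:2]@ex,f[:2]@ey,f[2]),robot.current_t())
rep('start')
s=robot.move_linear(list(T(o,yaw,(-3,0,283))),speed=50,f_stop=3); rep(s)
if not s:
    s=robot.move_linear(list(T(o,yaw,(12,0,283))),speed=15,f_stop=2.5); rep(s)
```

```text
start x -1.0 y -0.1 z 325.2 F x -0.24 y 0.55 z -2.35 12.175
False x -2.6 y 0.0 z 283.1 F x 1.97 y 0.57 z -2.25 13.1667
True x 0.3 y 0.0 z 283.0 F x 1.35 y -0.77 z 0.24 13.5833
```

```bash
cat > rp.py <<'E'
from bench import robot
from ov import *
yaw=np.radians(17); o=np.array([498,-178.5]); ex=np.array([np.cos(yaw),np.sin(yaw)]);ey=np.array([-ex[1],ex[0]])
def rep(m,n=8):
    p=[];f=[];t=[]
    for _ in range(n):
        p.append(robot.current_tcp_pos());f.append(robot.current_contact_force());t.append(robot.current_ft_torque());robot.sleep(0.02)
    p=np.mean(p,0);f=np.mean(f,0);t=np.mean(t,0); print(m,'x %.1f y %.1f z %.1f'%((p[:2]-o)@ex,(p[:2]-o)@ey,p[2]),'F x %.2f y %.2f z %.2f'%(f[:2]@ex,f[:2]@ey,f[2]),'My %.3f'%(t[:2]@ey),'%.2f'%robot.current_t()); return f[:2]@ex,f[2]
E
python3 - <<'E'
from rp import *
rep('here')
for x in (3,6,9):
    robot.move_linear(list(T(o,yaw,(x,0,283))),speed=30,f_stop=6); f=rep(x)
    if f[0]<-1.5: break
E
```

```text
here x 0.2 y 0.1 z 282.7 F x 1.36 y -0.42 z 0.40 My -0.489 13.72
3 x 2.7 y 0.2 z 282.5 F x 0.19 y 0.12 z -1.40 My -0.134 14.10
6 x 5.9 y 0.1 z 282.8 F x 0.33 y 0.14 z -2.14 My 0.007 14.48
9 x 8.6 y 0.0 z 283.0 F x -2.46 y 0.74 z -0.49 My 0.736 14.87
```

Contact comes from the arm's flare at x≈0 and from the front board at x≈7, with a free gap between. So the lowering line is x≈5.5.

Run:
```python
from rp import *
robot.move_linear(list(T(o,yaw,(5.5,0,283))),speed=30); rep('c')
for z in (260,235,210,190,178):
    s=robot.move_linear(list(T(o,yaw,(5.5,0,z))),speed=50,f_stop=14); f=rep((z,s))
    if s: break
```

```text
c x 5.8 y -0.1 z 283.1 F x 0.01 y -0.00 z -1.82 My -0.006 15.27
(260, False) x 5.8 y 0.1 z 259.8 F x 3.01 y -0.52 z -2.55 My -1.001 16.01
(235, False) x 5.0 y 0.3 z 233.7 F x 2.96 y -1.52 z -7.97 My -0.945 16.79
(210, False) x 5.3 y 0.1 z 209.0 F x 2.75 y -2.03 z -7.82 My -0.585 17.57
(190, False) x 5.4 y 0.2 z 189.0 F x 2.73 y -1.48 z -7.93 My -0.570 18.26
(178, False) x 5.5 y 0.0 z 177.4 F x 2.81 y -1.72 z -6.74 My -0.490 18.78
```

Run:
```python
from rp import *
for z in (175,173,171,169,167):
    s=robot.move_linear(list(T(o,yaw,(6,0,z))),speed=15,f_stop=25); f=rep((z,s),4)
    if s or f[1]>8: break
```

```text
(175, False) x 5.9 y -0.0 z 175.4 F x 0.48 y -0.51 z 1.66 My 0.197 19.20
(173, False) x 6.0 y -0.0 z 173.0 F x 0.61 y 0.37 z 2.76 My 0.259 19.55
(171, False) x 6.0 y -0.0 z 170.7 F x 0.48 y -0.72 z 1.10 My 0.195 19.90
(169, False) x 6.1 y -0.0 z 169.1 F x 0.10 y -0.25 z 3.75 My 0.331 20.25
(167, False) x 6.8 y -0.1 z 168.9 F x -0.19 y 2.17 z 14.34 My 0.463 20.60
```

The foot bottomed out at TCP z≈169 (170 predicted), with 14 N downward. I'll release and retreat upward.

Run:
```python
from rp import *
robot.move_gripper(1.0); rep('open',4)
p=robot.current_tcp_pos()
robot.move_linear([p[0],p[1],330],speed=150); rep('up',4)
q=np.array(robot.current_qpos()); q[0]+=0.9; 
pp=T(o,yaw,(-80,0,345)); robot.move_ptp(list(pp),[np.pi,0,yaw])
q=np.array(robot.current_qpos()); q[0]+=0.85; robot.move_j(q)
print(robot.current_t(),robot.current_tcp_pos())
for n in("scene","top"):
    d=robot.get_image(n); cv2.imwrite(f"pics/{n}7.png",d["img"])
crop('pics/scene7.png','pics/r_s7.png',280,120,110,140,4)
crop('pics/top7.png','pics/r_t7.png',290,120,110,130,4)
a=cv2.imread('pics/r_s7.png')[:520];b=cv2.imread('pics/r_t7.png')[:520]
cv2.imwrite('pics/r7.png',np.hstack([a[:,:400],b[:,:400]]))
cv2.imwrite('pics/b7.png',cv2.resize(np.hstack([cv2.imread('pics/scene7.png'),cv2.imread('pics/top7.png')]),(800,300),interpolation=cv2.INTER_AREA))
```

```text
open x 6.0 y -0.0 z 167.0 F x 0.14 y -0.31 z 0.13 My -0.009 21.65
up x 5.7 y 0.4 z 328.9 F x -0.16 y -0.08 z -0.06 My 0.008 22.95
24.825 [430.10250974 182.40955505 344.79406762]
```

View pics/r7.png

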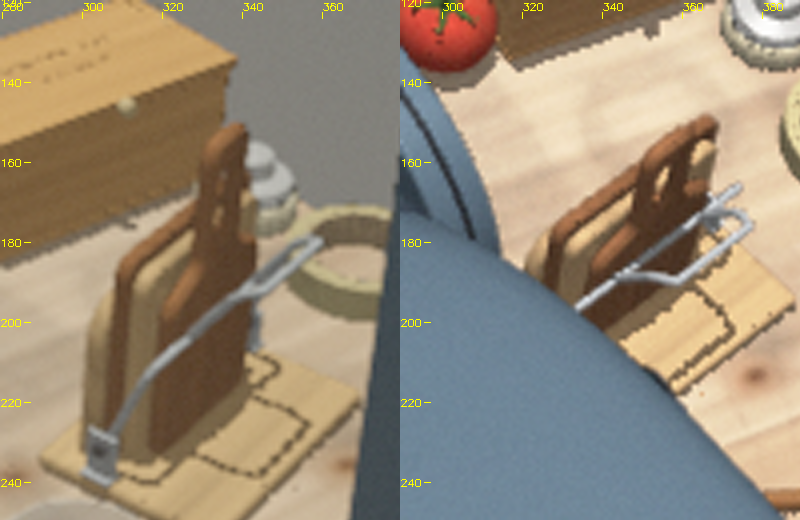

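View pics/b7.png

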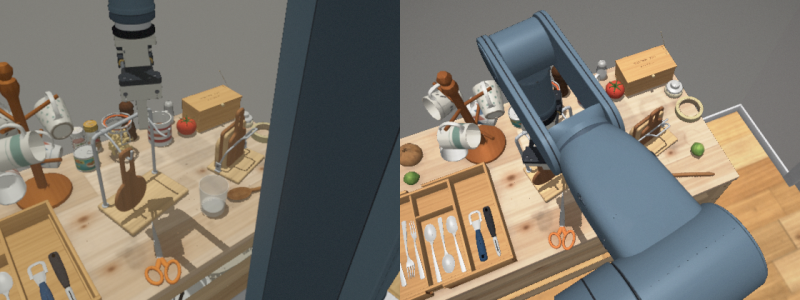

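The board stands in the rack behind the arm. Round board, tumbler and rack boards look undisturbed. I'll check the numbers with an overlay of the ideal pose (x=5, y=0, z=12).

Run:
```python
from ov import *
yaw=np.radians(17);o=(498,-178.5); S=4; ims=[]
for n,f,x0,y0 in(('scene','pics/scene7.png',285,140),('top','pics/top7.png',310,140)):
    im=cv2.resize(cv2.imread(f)[y0:y0+125,x0:x0+95],None,fx=S,fy=S,interpolation=cv2.INTER_CUBIC)
    for x,col in((0,(0,255,0)),(10,(255,0,0))):
        q=[(proj(n,T(o,yaw,(x,y,z+12)))-[x0-.5,y0-.5])*S for y,z in[(-47.5,0),(47.5,0),(47.5,105),(20,105),(20,195),(-20,195),(-20,105),(-47.5,105)]]
        cv2.polylines(im,[np.int32(np.round(q))],True,col,1)
    ims.append(im)
cv2.imwrite('pics/fin.png',np.hstack(ims))
np.set_printoptions(precision=1,suppress=True)
def loc(p):
    c,s=np.cos(yaw),np.sin(yaw); d=p-np.array([*o,0]); return np.array([c*d[0]+s*d[1],-s*d[0]+c*d[1],d[2]])
print('handle top mid (front edge)',loc(tri((335.5,153),(361.5,154.5))[0]))
for n,u,v in(('scene',317.5,233),('scene',342,217)): print('foot',loc(onz(n,u,v,14)))
```

```text
handle top mid (front edge) [  6.4 -12.8 197.5]
foot [ 6.4 43.5 14. ]
foot [ -7.7 -42.9  14. ]
```

View pics/fin.png

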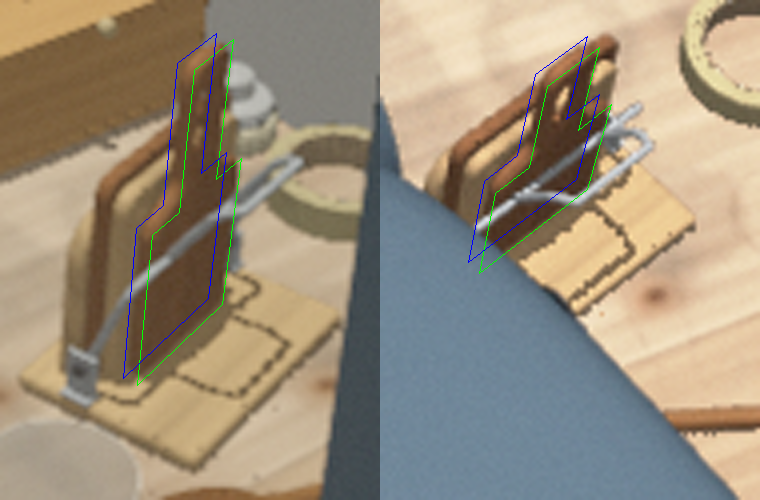

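Run:
```python
from h import *
for n,x0,y0 in(('scene',300,145),('top',325,140)):
    im=cv2.imread(f'pics/{n}7.png'); im=cv2.convertScaleAbs(im,alpha=1.7); cv2.imwrite('pics/tmp.png',im)
    crop('pics/tmp.png',f'pics/z_{n}.png',x0,y0,60,95,6)
cv2.imwrite('pics/z.png',np.hstack([cv2.imread('pics/z_scene.png'),cv2.imread('pics/z_top.png')]))
```

```text
(no output)
```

View pics/z.png

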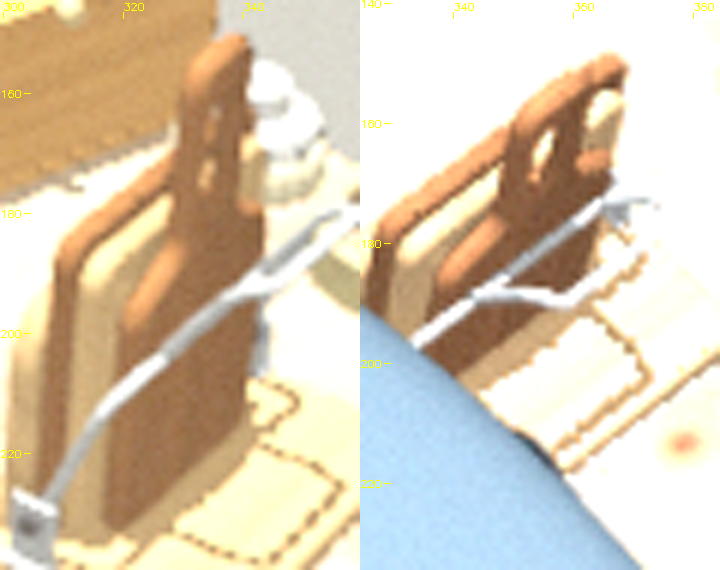

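Run:
```python
from h import *
np.set_printoptions(precision=1,suppress=True)
yaw=np.radians(17);o=(498,-178.5)
def loc(p):
    c,s=np.cos(yaw),np.sin(yaw); d=p-np.array([*o,0]); return np.array([c*d[0]+s*d[1],-s*d[0]+c*d[1],d[2]])
for k,a,b in(('shL',(320.5,198),(337.5,187)),('shR',(343,179),(366.5,167)),('hR',(341.5,154),(368.5,152)),('hL',(330,161),(350.5,161)),('FB topL',(312,191),(329,187)),('FB topR (start)',(342.5,167),(368,156))):
    p,e=tri(a,b); print(k,loc(p),'%.1f'%e)
for z in(12,):
    for n,u,v in(('scene',319,233),('scene',341.5,213.5)): print('foot',loc(onz(n,u,v,z)))
# bail: bar ends & lip displacement
print('barR', tri((341,191.5),(345,188.5)))
# change of rack boards between 5 and 7
a=cv2.imread('pics/top5.png');b=cv2.imread('pics/top7.png');d=cv2.absdiff(a,b).max(2)
g=lambda f:cv2.cvtColor(cv2.imread(f),cv2.COLOR_BGR2GRAY)[170:235,285:312].astype(np.float32)
print(cv2.phaseCorrelate(g('pics/scene5.png'),g('pics/scene7.png')))
g=lambda f:cv2.cvtColor(cv2.imread(f),cv2.COLOR_BGR2GRAY)[190:290,150:200].astype(np.float32)
print('round',cv2.phaseCorrelate(g('pics/scene0.png'),g('pics/scene7.png')))
```

```text
shL [  3.8  47.4 115.7] 1.9
shR [ -1.  -41.3 120.1] 3.9
hR [  5.4 -37.6 184. ] 8.9
hL [  8.4  13.1 190.3] 1.9
FB topL [  6.   78.5 149.7] 5.3
FB topR (start) [ 11.  -54.3 141.1] 2.8
foot [ 4.9 39.3 12. ]
foot [  1.4 -56.5  12. ]
barR (array([ 450.5, -138.6,  155.1]), np.float64(18.59072641192013))
((0.5666248653071975, 0.0698717129486468), 0.9903486410286201)
round ((-0.027313342148925557, 0.0071286763957090216), 1.0000215412139892)
```

Shoulder height (116–120 mm, 117 expected) confirms the board is fully down. The round board's image has not shifted. I'll hand in.

Run:
```python
from bench import robot
print(robot.current_contact_force(),robot.current_t())
print(robot.hand_in())
```

```text
[-4.08145854e-01  3.55197404e-01 -2.66058269e-04] 24.925
the job is handed in; nothing more can be done
None
```

I lifted the serving board 36 mm off the right-hand hook, drew it clear and placed it in the rack between the front board and the sprung arm. I found the gap by touch, pushed the board down to the foot with about 14 N, released it and handed the job in at 24.9 s. No verdict was reported.

**Last checks**
- **Seated:** the shoulders measured 116–120 mm above the table, against 117 expected if fully down. The board bottomed out 1 mm from the predicted height.
- **Position:** x was roughly -1 to 6 mm at the foot and shoulders. y was between about -9 and +3 mm, so inside the 20 mm limit.
- **Other objects:** the round board's image did not shift, and the rack boards' image shifted about 0.6 px. The tumbler was still standing, and the robot was clear with near-zero force.

**Uncertain or in disagreement**
- **Handle top:** triangulating it gave poor results, 184–197 mm high instead of 207, with a ray mismatch of up to 9 mm. I judged it pixel-picking error.
- **Sideways tilt:** I could only estimate it from edge slopes. Individual edges differed by up to about 0.055 rad from upright, averaging about 0.02.
- **Square to the rack:** one rough foot reading suggested 0.16 rad of turn, over the 0.12 limit. A re-measurement gave about 0.04.
- **Arm angle:** I did not measure it. I only saw the arm swung out and pressing on the board.

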